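# Nudge a glass disc into its nest and swing the keeper over it

## Robot

A 7-joint arm with a two-finger parallel gripper is mounted at the origin on a cart in front of the work surface, level with it; the furniture and walls round the work are solid. World frame = base frame: x ahead of the robot, y to its left, z up, the work surface at z = 0. Lengths are in mm, angles in rad, forces in N, time in s.
With the tool pointing down it reaches from about 375 to 925 mm from the base axis. Payload 3.1 kg.
Tool frame: the origin (TCP) lies midway between the tips of the shut fingers; the grasp point (between the pads) lies ctrl.tcp_to_grasp behind it (ctrl.tcp_to_grasp is the distance from the TCP to the grasp point, in mm); z points along the fingers, y is the line along which they close (so a half turn about z gives the same grasp; the last joint's range is limited). The gripper opens to 85 mm and grips with 20 to 120 N. Pads are 22 mm wide; open, the fingers measure 114 mm over their backs; the gripper's body (76 mm by 85 mm) begins 54 mm behind the grasp point. The pads swing forward as they close: fully open they stand 13 mm farther back than shut.
Start: joints at [1.085, 0.383, 0.044, 1.598, -0.018, 1.161, -0.05], TCP at [245.818, -601.728, 231.269] pointing down, gripper open.
Joint ranges: [-2.61, 2.61], [-0.41, 2.15], [-1.48, 1.57], [0, 2.5], [-1.57, 4.71], [0.05, 1.97], [-2.85, 2.85]. Speed limits (rad/s): [2.79, 2.79, 3.14, 3.14, 3.14, 3.14, 3.14].

## Interface

Orientations are given as [roll, pitch, yaw] about the fixed x, y, z axes, in that order (R = Rz(yaw) Ry(pitch) Rx(roll)).
In Python, from plant import ctrl gives the robot as it stands.
- The arm moves only by the tool servo_tool, never from a script. Its argument "moves" is a list that holds one entry, the list of rows, each a list of 6 numbers: the shift along the world's x, y, z each as a share of 10 cm, from -1 to 1, then the turn, a rotation vector about the world's x, y, z each as a share of pi rad, from -1 to 1. In form: [[[x, y, z, wx, wy, wz], ...]]. A call has 1 to 12 rows; each row is the pose to reach, as a shift and turn from the pose commanded when the call began, turning the shorter way round; what a row does not reach only later rows make up. A row lasts 1/8 s, in which the tool goes at most 62.5 mm and 10.7 degrees, less where a joint would pass 70% of its speed; a pose out of reach is approached as far as the arm can. A call with a number of a shift or a turn outside -1 to 1 is refused whole. A call with a gripper value outside its range is refused whole. "gripper" is the opening, from -1 (shut) to 1 (fully open), set as the call begins (left out, the last holds). The fingers move at their own pace and stop on an object; "squeeze" is the grip in N (left out, the last holds). Time passes only in rows, so rows that repeat a pose let the fingers close. It gives the time, the measured TCP pose, the force, the opening and the grip force at its end, in the units of the state.
- ctrl.observe(): the state, without advancing time (a new reading comes with each control period).
- ctrl.get_image(name): name is "side" or "top"; returns the picture (400x640x3 uint8, blue, green, red); there is no depth.
- ctrl.camera_info(name): a dict with "fovy" (degrees; the focal length in pixels is half the picture's height over the tangent of half this angle, whatever the lens; pixels are square), "cx", "cy" (the principal point, pixels), "view" (4x4, takes a point from world to camera coordinates). Camera axes: x right, y up, looking along -z (the intrinsics and any distortion apply to the point x, -y, -z); pixel columns grow to the right and rows downward; lengths in mm; the calibration is good to about 2 mm. A picture is of the moment at which its call begins. camera_info takes no time and is no camera call.
- ctrl.finish_job(): hands the job in; it is judged then, once.
Trained networks look in the newest picture that a camera, given by its name, has taken for a name from the list of things; names that differ only in an ending like _2 or _b are one class to them, and where a whole thing is asked for, a point or a joint stands for the part that bears it (a point fixed in the world has none). Each returns a list of dicts, best first, with "p" (0 to 1); they miss things now and then, are a little off and sometimes report something else, mostly with a low value. They report only what shows in the picture. A call takes as long as a camera call. They do not tell look-alikes from the thing itself.
- ctrl.outline_of(camera, target): "mask" (400x640 bool, what is visible of it) and "rect" ([left, top, right, bottom] in pixels, round what is visible of it).
The state is a dict: "time_s": time; "joints": joint angles; "joint_vel": joint speeds; "tau": joint torques, N m; "tool_pos": TCP position; "tool_rot": TCP orientation; "contact_force": force on the tool from outside, world axes, zero at the start; "torque": the same for the moment, N m; "width": finger opening in mm; "finger_force": force on a finger pad.
Only numpy, scipy, OpenCV 4.12 (cv2) and the standard library are available. Lean on these libraries where they do the work, as an engineer would, in place of code of your own. Each camera call takes 0.05 s, during which the arm holds its last target. There are 200 camera calls.

## Task

Without gripping or lifting it, push the loose round glass disc gently across the top of the metal plate until it drops into the round recess and lies flat and flush. Then, with a fingertip, push the steel keeper bar by its upright pin round over the seated disc, all the way to its stop. Leave the other things where they are.

Things in the scene. Friction and masses are not known exactly. Their poses are not given: they have to be found in the camera images.
- jig: The nest plate: aluminium, 185x270x26 mm, screwed to the bench. Origin on the bench under the centre of the recess, x about away from the robot, y about left (turned up to 0.35 rad), z up. Flat top 26 mm above the origin, from x = -75 to +110 and y = -165 to +105 mm. The blind round recess is 66 mm in diameter, 12 mm deep, its dark floor 14 mm above the origin.
- recess (a point): Centre of the mouth of the recess, level with the plate's top.
- disc: Round glass disc, 60 mm in diameter, 12 mm thick, 60 to 120 g, loose and flat on the plate's top, right (-y side) of the recess, 80 to 125 mm from its centre. Origin at the centre of its underside, z up. It fits the recess with 3 mm to spare all round and then lies flush with the plate's top: a fingertip a few mm above the top passes over it.
- keeper (a joint): Angle of the keeper about its upright pivot, rad. 0: against its stop, the bar across the middle of the recess, pointing along the plate's -x; grows as the bar swings towards the plate's +y (clockwise from above). Starts parked at 1.2 to 1.5, clear of the disc's way. Light friction (0.05 N m); stays where it is left.
- keeper_pivot (a point): On the keeper's pivot axis, at the height of the plate's top, 62 mm from the recess centre along the plate's +x.
- keeper_pin (a point): Centre of the top of the keeper's upright pin: 10 mm in diameter with a 12 mm head 4 mm high, 75 mm from the pivot axis, standing 8 to 38 mm above the plate's top. The bar that carries it is a flat steel strip 16 mm wide, from the pivot to 79 mm out, 2 to 8 mm above the plate's top, so it passes over a seated disc.
- hex_key: Dark L-shaped hex key, about 35x93x7 mm, lying on the far right part of the nest plate beside the disc. Origin at the centre of its underside. To be left alone.
- offcut: Flat four-cornered glass offcut, 56x62x15 mm, on the bench to the left of the plate. Origin at the centre of its underside. To be left alone.
- stone: Pale dressing stone, 25x100x22 mm, on the bench to the right of the plate, nearer the robot than the marker. Origin at the centre of its underside. To be left alone.
- marker: Marker pen, 17x135x16 mm, on the bench to the right of the plate. Origin at the centre of its underside. To be left alone.
Not all that is in view belongs to the job. Of the things like the disc, leave any that is black or purple; of the rest the smaller one is meant.

How it is judged:
By the outcome, as a careful person would: the job done as asked, in the order asked, and still so for the second after the job is handed in, with the robot touching nothing.
It also fails if it takes over 48 s, if anything falls off the work surface, if the arm or the gripper's body presses on something with over 40 N, if the wrist force passes 120 N, or if a joint passes its speed limit or range.

## Working session

There is one attempt and no reset: what is moved stays moved. The work goes in short steps, Python scripts to look and compute and a tool call to move; the robot and the scene stay as the last step left them, time stands still between calls to the robot, and variables do not carry over. Pictures are saved under pics/ and viewed, at most 10 in all, crops included, and the job is handed in when it is done.

Besides the shell and the picture viewer there is one more tool, called after "Request:" as a command line: name --argument value ..., lists and objects as JSON in quotes. servo_tool: Moves the arm, as the interface text tells. Shift numbers are shares of 10 cm and turn numbers shares of pi rad, none past 1 either way. Its arguments: {"type":"object","properties":{"moves":{"type":"array"},"gripper":{"type":"number"},"squeeze":{"type":"number"}},"required":["moves"]}

```bash
mkdir -p pics; ls; python3 - <<'E'
from plant import ctrl
import cv2
for n in("top","side"):
    cv2.imwrite(f"pics/{n}0.png",ctrl.get_image(n)); c=ctrl.camera_info(n); print(n,c)
    for t in("jig","recess","disc","keeper","keeper_pin","hex_key"):
        for o in ctrl.outline_of(n,t)[:3]: print(t,round(o["p"],2),o["rect"])
print(ctrl.observe(), ctrl.tcp_to_grasp)
E
```

```text
pics
top {'fovy': 43.5656817093732, 'cx': 315.15029150178106, 'cy': 200.4262152513219, 'view': array([[ 1.26777115e-02, -9.99907895e-01,  4.84535140e-03,
        -2.02538105e+01],
       [ 9.75256940e-01,  1.34344671e-02,  2.20665849e-01,
        -6.05969551e+02],
       [-2.20710619e-01,  1.92792461e-03,  9.75337432e-01,
        -1.23242858e+03],
       [ 0.00000000e+00,  0.00000000e+00,  0.00000000e+00,
         1.00000000e+00]])}
jig 0.69 [267.3, 181.0, 374.3, 261.3]
recess 0.88 [266.6, 182.1, 373.4, 260.6]
disc 0.98 [338.3, 213.2, 356.0, 235.5]
disc 0.92 [413.8, 162.3, 443.0, 193.0]
disc 0.89 [227.9, 225.1, 248.2, 251.2]
keeper 0.73 [277.3, 202.7, 312.8, 218.2]
keeper 0.49 [268.8, 181.6, 374.1, 263.7]
keeper_pin 0.48 [278.6, 199.7, 312.0, 216.8]
hex_key 0.66 [324.9, 185.5, 361.9, 198.7]
side {'fovy': 51.905594067371126, 'cx': 319.8297742663098, 'cy': 200.81010488747026, 'view': array([[ 9.59785893e-01, -2.80634062e-01,  7.45397362e-03,
        -5.57126189e+02],
       [ 1.57465938e-01,  5.60145238e-01,  8.13290717e-01,
        -1.48500263e+02],
       [-2.32412386e-01, -7.7941121
[... 524 characters left out ...]
s': array([ 1.08524522,  0.38280827,  0.04390067,  1.59785083, -0.01788265,
        1.16115985, -0.04988106]), 'joint_vel': array([-0.00068127, -0.00218817,  0.00089086,  0.00107072,  0.00010956,
        0.00042715,  0.00053735]), 'tau': array([-9.79448960e-04, -4.33281612e+01,  1.02215666e+00, -2.49846196e+01,
        1.05249498e-02,  1.95593107e-03,  5.40268033e-06]), 'tool_pos': array([ 245.8060446 , -601.78171024,  231.35139244]), 'tool_rot': array([ 3.14142747e+00, -1.88950193e-05,  3.87823137e-01]), 'contact_force': array([ 0.03996865, -0.09544913, -0.20557471]), 'torque': array([ 0.02677891, -0.0100582 ,  0.03772459]), 'finger_force': 0.0, 'width': 85.3137486696318} 18.700000000000003
```

View pics/top0.png

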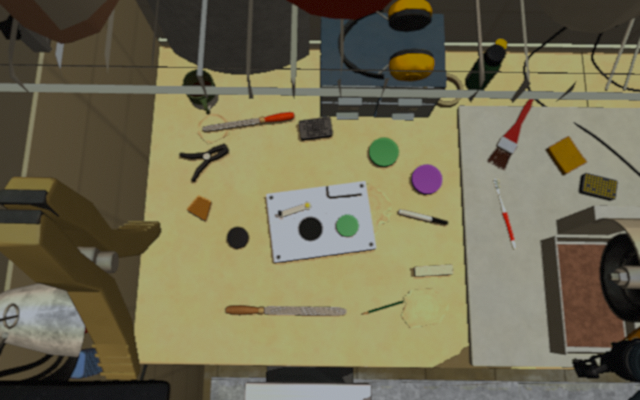

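View pics/side0.png

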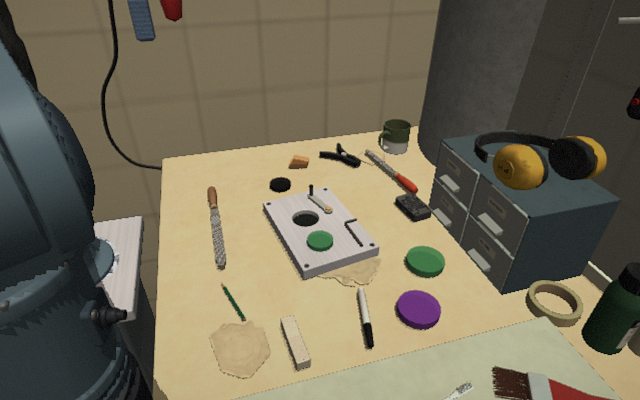

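The pictures show several things that could be taken for the disc. In the top view they are:
- small green disc on the plate (347,225)
- larger green disc (384,152)
- purple disc (427,180)
- black disc (237,238)
- recess (311,229), a dark hole

I choose the small green one on the plate. The keeper runs from its pivot at about (308,206) to its pin at about (279,213).

```bash
cat > h.py <<'E'
from plant import ctrl
import numpy as np, cv2
def cam(n):
    c=ctrl.camera_info(n); f=200/np.tan(np.radians(c["fovy"]/2)); return c,f
def proj(n,P):
    c,f=cam(n); q=np.c_[np.atleast_2d(P),np.ones(len(np.atleast_2d(P)))]@c["view"].T
    return np.c_[c["cx"]+f*q[:,0]/-q[:,2], c["cy"]-f*q[:,1]/-q[:,2]]
def back(n,uv,z):
    c,f=cam(n); uv=np.atleast_2d(uv); R=c["view"][:3,:3]; o=-R.T@c["view"][:3,3]
    d=np.c_[(uv[:,0]-c["cx"])/f,-(uv[:,1]-c["cy"])/f,-np.ones(len(uv))]@R
    return o+d*((z-o[2])/d[:,2])[:,None]
def blobs(m):
    k,l,s,ce=cv2.connectedComponentsWithStats(m.astype(np.uint8)); return [(s[i,4],ce[i],l==i) for i in range(1,k) if s[i,4]>25]
def look(n):
    im=ctrl.get_image(n); return im,cv2.cvtColor(im,cv2.COLOR_BGR2HSV)
E
python3 - <<'E'
from h import *
R={"top":(255,170,390,275),"side":(255,175,385,290)}
for n in R:
    im,hs=look(n); x0,y0,x1,y1=R[n]
    roi=np.zeros(im.shape[:2],bool); roi[y0:y1,x0:x1]=1
    g=roi&(hs[...,0]>45)&(hs[...,0]<85)&(hs[...,1]>90)
    for a,c,_ in blobs(g): print(n,"green",a,c,back(n,c,34)[0])
    d=roi&(hs[...,2]<60)
    for a,c,_ in blobs(d): print(n,"dark",a,c,back(n,c,20)[0],back(n,c,26)[0])
    pl=roi&(hs[...,1]<40)&(hs[...,2]>120)
    b=max(blobs(pl),key=lambda t:t[0]); cs=cv2.findContours(b[2].astype(np.uint8),0,1)[0][0]
    r=cv2.boxPoints(cv2.minAreaRect(cs)); print(r)
    hull=cv2.convexHull(cs); q=cv2.approxPolyDP(hull,6,True)[:,0]; print("plate",q.tolist(), back(n,q,26)[:,:2].round(0).tolist())
    cv2.imwrite(f"pics/c_{n}.png",cv2.resize(im[y0:y1,x0:x1],None,fx=5 if n=="top" else 4,fy=5 if n=="top" else 4,interpolation=cv2.INTER_CUBIC))
print(proj("top",[[0,0,0],[245.8,-601.8,231]]))
E
python3 -c "
import cv2,numpy as np
a=cv2.imread('pics/c_top.png');b=cv2.imread('pics/c_side.png');print(a.shape,b.shape)"
```

```text
top green 334 [346.7754491  225.41017964] [547.39967855 -96.58722452  34.        ]
top dark 392 [310.03826531 228.46428571] [5.40287908e+02 3.00100014e-01 2.00000000e+01] [5.39279896e+02 2.54341844e-01 2.60000000e+01]
[[264.36002 193.47998]
 [366.94968 179.95166]
 [375.96854 248.34479]
 [273.37888 261.8731 ]]
plate [[365, 181], [375, 248], [274, 261], [266, 194]] [[671.0, -147.0], [490.0, -171.0], [452.0, 93.0], [632.0, 120.0]]
side green 403 [319.66253102 240.6898263 ] [550.69796597 -99.57298118  34.        ]
side dark 238 [279.86554622 184.62184874] [515.13606964 171.25001725  20.        ] [513.55271738 162.21700376  26.        ]
side dark 29 [310.93103448 189.79310345] [591.1706908  123.38270524  20.        ] [588.85870639 114.8083994   26.        ]
side dark 230 [305.23043478 219.57391304] [543.16230294   0.95125906  20.        ] [541.3103781   -6.44979851  26.        ]
side dark 63 [352.47619048 232.        ] [638.85350171 -75.47800922  20.        ] [636.0845777  -82.14665276  26.        ]
[[262.39673 202.95581]
 [328.75525 163.3959 ]
 [378.43982 246.73776]
 [312.0813  286.29767]]
plate [[327, 187], [378, 247], [303, 270], [263, 203]] [[635.0, 116.0], [673.0, -147.0], [494.0, -171.0], [454.0, 90.0]]
[[306.92553034 446.50113628]
 [591.03593959 352.7346749 ]]
(525, 675, 3) (460, 520, 3)
```

View pics/c_top.png

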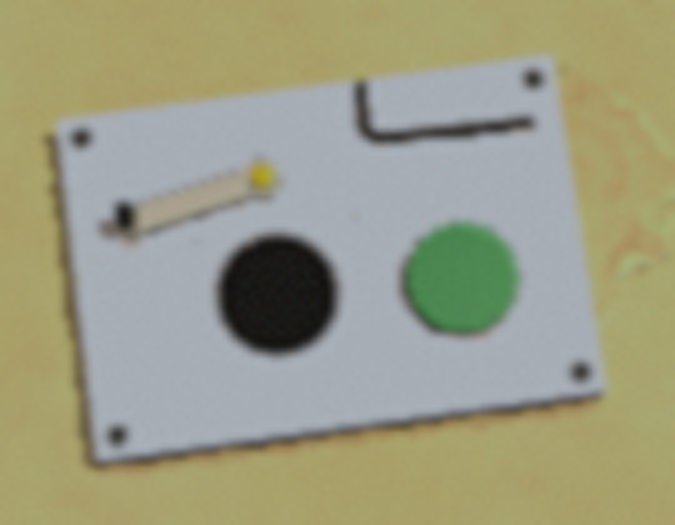

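View pics/c_side.png

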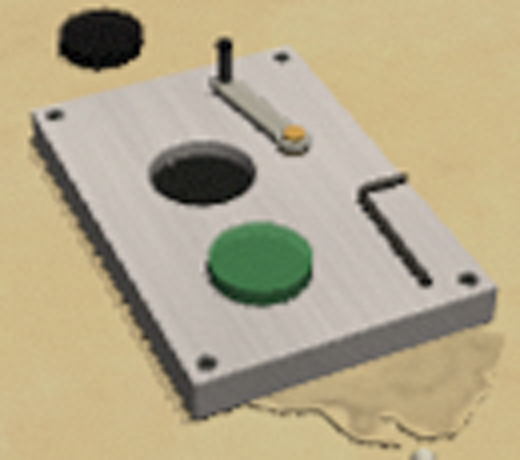

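The crops confirm the choice. The small green disc lies on the plate at crop (461,278), right of the black recess at (278,293). The keeper is parked upper-left, with its pivot at (263,176) and its pin at (125,215).

In world coordinates, the recess is at about (540,0), the disc at about (548,-98), and the plate's yaw is about 0.144. I'll push with the fingers part open as a two-point cradle.

Request:
servo_tool --moves '[[[0.62,0.86,0,0,0,0.1],[0.62,0.86,0,0,0,0.1],[0.62,0.86,0,0,0,0.1]]]' --gripper -0.06

```text
time_s: 1.18
tool_pos: [312.6, -511.4, 231.5]
tool_rot: [-3.142, -0.003, 0.711]
contact_force: [-1.1, -1.6, -0.0]
width: 40.2
finger_force: 0.0
```

Request:
servo_tool --moves '[[[0.62,0.86,0,0,0,0.1],[0.62,0.86,0,0,0,0.1],[0.62,0.86,0,0,0,0.1]]]'

```text
time_s: 1.55
tool_pos: [373.1, -426.4, 231.6]
tool_rot: [3.141, -0.002, 1.023]
contact_force: [0.5, -0.3, 0.2]
width: 40.0
finger_force: 0.0
```

Request:
servo_tool --moves '[[[0.62,0.86,0,0,0,0.1],[0.62,0.86,0,0,0,0.1],[0.62,0.86,0,0,0,0.1]]]'

```text
time_s: 1.92
tool_pos: [434.2, -341.2, 231.6]
tool_rot: [3.14, -0.001, 1.335]
contact_force: [0.5, -0.2, 0.7]
width: 39.9
finger_force: 0.0
```

Request:
servo_tool --moves '[[[0.62,0.86,0,0,0,0.1],[0.62,0.86,0,0,0,0.1],[0.62,0.86,0,0,0,0.1]]]'

```text
time_s: 2.3
tool_pos: [495.7, -255.7, 231.6]
tool_rot: [3.14, -0.001, 1.648]
contact_force: [-0.6, -0.4, 0.1]
width: 40.0
finger_force: 0.0
```

Request:
servo_tool --moves '[[[0.59,0.83,-0.7,0,0,0],[0.59,0.83,-0.7,0,0,0],[0.59,0.83,-0.7,0,0,0],[0.59,0.83,-0.7,0,0,0]]]'

```text
time_s: 2.8
tool_pos: [551.9, -178.3, 160.8]
tool_rot: [-3.14, 0.002, 1.64]
contact_force: [0.1, -1.2, 0.4]
width: 39.9
finger_force: 0.0
```

Request:
servo_tool --moves '[[[0.01,0,-0.6,0,0,0],[0.01,0,-1,0,0,0],[0.01,0,-1,0,0,0]]]'

```text
time_s: 3.18
tool_pos: [549.8, -178.0, 58.6]
tool_rot: [-3.134, -0.0, 1.639]
contact_force: [0.1, -0.1, 0.0]
width: 39.9
finger_force: 0.0
```

Request:
servo_tool --moves '[[[0,0,-0.2,0,0,0],[0,0,-0.32,0,0,0],[0,0,-0.32,0,0,0],[0,0,-0.32,0,0,0]]]'

```text
time_s: 3.68
tool_pos: [554.5, -174.8, 29.9]
tool_rot: [3.14, 0.0, 1.645]
contact_force: [-0.1, -0.3, 0.1]
width: 40.2
finger_force: 0.0
```

```bash
python3 - <<'E'
from h import *
o=ctrl.observe();print(o["tool_pos"],o["tool_rot"],o["contact_force"])
ims=[]
for n,(x0,y0,x1,y1) in {"top":(275,170,385,270),"side":(260,160,390,290)}.items():
    im,_=look(n); ims.append(cv2.resize(im[y0:y1,x0:x1],(400,int(400*(y1-y0)/(x1-x0))),interpolation=cv2.INTER_CUBIC)[:360])
h=min(i.shape[0] for i in ims); cv2.imwrite("pics/p1.png",np.hstack([i[:h] for i in ims]))
E
```

```text
[ 554.49237377 -174.77150596   29.93316812] [3.14037836e+00 4.29535957e-04 1.64469144e+00] [-0.06554109 -0.3426056   0.11771738]
```

View pics/p1.png

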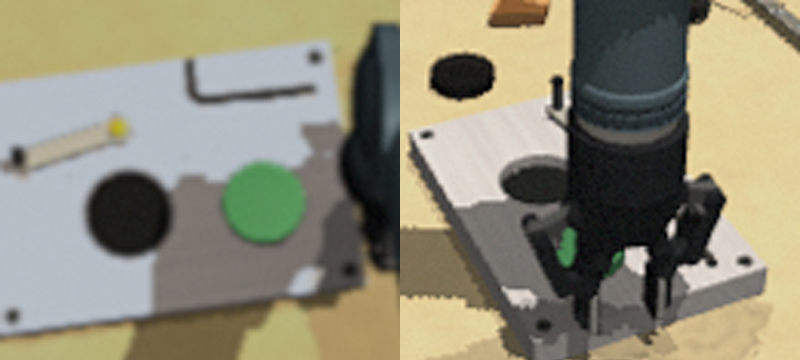

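The top view shows the disc clear between the fingers and the recess. The side view shows the fingers standing just above the plate behind the disc. I'll push slowly, partway first.

Request:
servo_tool --moves '[[[-0.02,0.2,0,0,0,0],[-0.03,0.35,0,0,0,0],[-0.035,0.43,0,0,0,0],[-0.04,0.5,0,0,0,0],[-0.045,0.57,0,0,0,0],[-0.05,0.64,0,0,0,0],[-0.055,0.71,0,0,0,0],[-0.06,0.78,0,0,0,0],[-0.065,0.84,0,0,0,0],[-0.07,0.88,0,0,0,0],[-0.07,0.9,0,0,0,0],[-0.07,0.9,0,0,0,0]]]'

```text
time_s: 5.28
tool_pos: [546.7, -84.4, 29.2]
tool_rot: [-3.141, -0.0, 1.645]
contact_force: [-0.1, -0.5, -0.1]
width: 40.0
finger_force: 0.1
```

```bash
cat > g.py <<'E'
from h import *
o=ctrl.observe();print(o["tool_pos"].round(1),o["contact_force"].round(1),o["width"])
R={"top":(255,170,390,275),"side":(255,175,385,290)}
for n in R:
    im,hs=look(n); x0,y0,x1,y1=R[n]
    roi=np.zeros(im.shape[:2],bool); roi[y0:y1,x0:x1]=1
    g=roi&(hs[...,0]>45)&(hs[...,0]<85)&(hs[...,1]>90)
    for a,c,m in blobs(g): print(n,"green",a,c.round(1),back(n,c,34)[0].round(1),back(n,c,26)[0].round(1),cv2.boundingRect(m.astype(np.uint8)))
    d=roi&(hs[...,2]<60)
E
python3 g.py
```

```text
[546.7 -84.4  29.2] [-0.1 -0.5 -0.1] 40.014110888191674
top green 329 [327.2 228.6] [538.2 -45.1  34. ] [539.5 -45.3  26. ] (317, 217, 23, 22)
side green 227 [315.7 228.7] [553.8 -56.2  34. ] [556.5 -46.8  26. ] (309, 219, 15, 20)
```

Request:
servo_tool --moves '[[[-0.04,0.04,0,0,0,0],[-0.04,0.08,0,0,0,0],[-0.04,0.13,0,0,0,0],[-0.04,0.18,0,0,0,0],[-0.04,0.22,0,0,0,0],[-0.04,0.26,0,0,0,0],[-0.04,0.3,0,0,0,0],[-0.04,0.34,0,0,0,0],[-0.04,0.38,0,0,0,0],[-0.04,0.41,0,0,0,0],[-0.04,0.44,0,0,0,0],[-0.04,0.44,0,0,0,0]]]'

```text
time_s: 6.88
tool_pos: [542.9, -40.0, 29.3]
tool_rot: [3.141, -0.0, 1.645]
contact_force: [-0.2, -0.8, -0.3]
width: 40.6
finger_force: 0.2
```

```bash
python3 g.py
```

```text
[542.9 -40.   29.3] [-0.2 -0.8 -0.3] 40.588050416623986
top green 292 [309.  229.9] [534.2   2.8  34. ] [535.5   2.8  26. ] (300, 218, 20, 22)
side green 171 [309.2 218.7] [548.9 -15.8  34. ] [551.5  -5.9  26. ] (302, 213, 17, 13)
```

Request:
servo_tool --moves '[[[0,-0.1,0,0,0,0],[0,-0.4,0.1,0,0,0],[0,-0.8,0.7,0,0,0],[0,-1,1,0,0,0],[0,-1,1,0,0,0]]]' --gripper -1

```text
time_s: 7.6
tool_pos: [545.3, -146.0, 133.0]
tool_rot: [3.135, 0.004, 1.638]
contact_force: [0.7, -0.1, -0.3]
width: -0.2
finger_force: 0.0
```

```bash
python3 g.py; python3 - <<'E'
from h import *
ims=[]
for n,(x0,y0,x1,y1) in {"top":(260,170,385,275),"side":(255,175,385,285)}.items():
    im,_=look(n); ims.append(cv2.resize(im[y0:y1,x0:x1],(400,336),interpolation=cv2.INTER_CUBIC))
cv2.imwrite("pics/p2.png",np.hstack(ims))
E
```

```text
[ 545.3 -146.   133. ] [ 0.7 -0.1 -0.3] -0.21021545564618566
top green 399 [311.6 228.8] [537.1  -4.   34. ] [538.4  -3.9  26. ] (301, 218, 23, 22)
side green 259 [305.5 219. ] [539.9 -14.5  34. ] [542.4  -4.6  26. ] (294, 213, 24, 13)
```

View pics/p2.png

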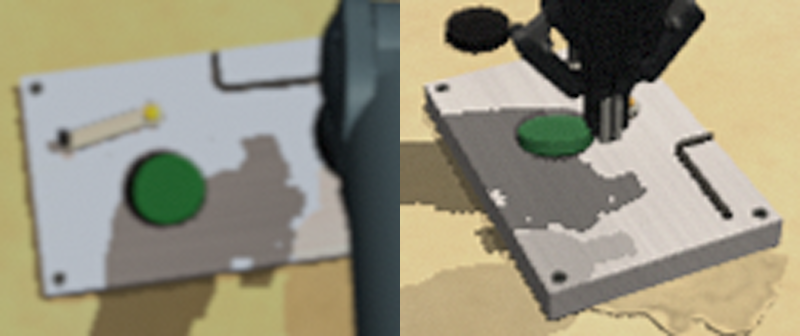

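The top view shows a dark crescent on the left of the recess. In the side view the disc's near rim stands proud. So the disc is tilted, with its trailing (-y) edge still on the rim. The push stopped a few mm short, so I'll nudge again with the cradle.

Request:
servo_tool --moves '[[[-0.01,0.4,0,0,0,0],[-0.01,0.6,-0.5,0,0,0],[-0.01,0.6,-0.9,0,0,0],[-0.01,0.6,-1,0,0,0],[-0.01,0.6,-1,0,0,0],[-0.01,0.7,-1,0,0,0],[-0.01,0.8,-1,0,0,0],[-0.01,0.9,-1,0,0,0],[-0.01,0.95,-1,0,0,0],[-0.01,1,-1,0,0,0],[-0.01,1,-1,0,0,0]]]' --gripper -0.06

```text
time_s: 9.18
tool_pos: [541.8, -40.3, 29.3]
tool_rot: [3.142, -0.0, 1.645]
contact_force: [-0.1, 0.2, 0.3]
width: 40.0
finger_force: 0.0
```

Request:
servo_tool --moves '[[[0,0.03,0,0,0,0],[0,0.05,0,0,0,0],[0,0.07,0,0,0,0],[0,0.09,0,0,0,0],[0,0.09,0,0,0,0]]]'

```text
time_s: 9.8
tool_pos: [541.8, -31.3, 29.2]
tool_rot: [-3.141, -0.0, 1.645]
contact_force: [0.2, 0.2, 0.2]
width: 40.3
finger_force: 0.0
```

```bash
python3 g.py
```

```text
[541.8 -31.3  29.2] [0.2 0.2 0.2] 40.31848015585115
top green 243 [306.8 230.8] [531.7   8.5  34. ] [533.    8.7  26. ] (299, 219, 18, 22)
side green 186 [307.8 218.3] [546.1 -13.3  34. ] [548.6  -3.4  26. ] (300, 211, 17, 15)
```

Request:
servo_tool --moves '[[[0,-0.1,0,0,0,0],[0,-0.4,0.1,0,0,0],[0,-0.8,0.5,0,0,0],[0,-1,1,0,0,0],[0,-1,1,0,0,0]]]' --gripper -1

```text
time_s: 10.52
tool_pos: [545.5, -136.7, 134.1]
tool_rot: [3.132, 0.005, 1.638]
contact_force: [0.4, -0.5, 0.6]
width: 0.4
finger_force: 0.0
```

```bash
python3 g.py; python3 - <<'E'
from h import *
ims=[]
for n,(x0,y0,x1,y1) in {"top":(285,205,345,255),"side":(275,180,345,240)}.items():
    im,_=look(n); ims.append(cv2.resize(im[y0:y1,x0:x1],(400,336),interpolation=cv2.INTER_CUBIC))
cv2.imwrite("pics/p3.png",np.hstack(ims))
# expected outlines of a flush disc
t=np.linspace(0,2*np.pi,60)
for n in("top","side"):
    for nm,r in(("disc",30),("mouth",33)):
        q=proj(n,np.c_[540+r*np.cos(t),0+r*np.sin(t),26+0*t]); print(n,nm,q.min(0).round(1),q.max(0).round(1))
E
```

```text
[ 545.5 -136.7  134.1] [ 0.4 -0.5  0.6] 0.4044714997888224
top green 388 [310.1 228.9] [5.367e+02 1.000e-01 3.400e+01] [5.381e+02 2.000e-01 2.600e+01] (299, 218, 23, 23)
side green 279 [304.6 218.5] [538.4 -12.   34. ] [540.8  -2.1  26. ] (293, 211, 25, 15)
top disc [298.8 217.1] [321.5 239.4]
top mouth [297.7 216. ] [322.6 240.6]
side disc [291.8 210.7] [316.3 225.8]
side mouth [290.6 210. ] [317.5 226.6]
```

View pics/p3.png

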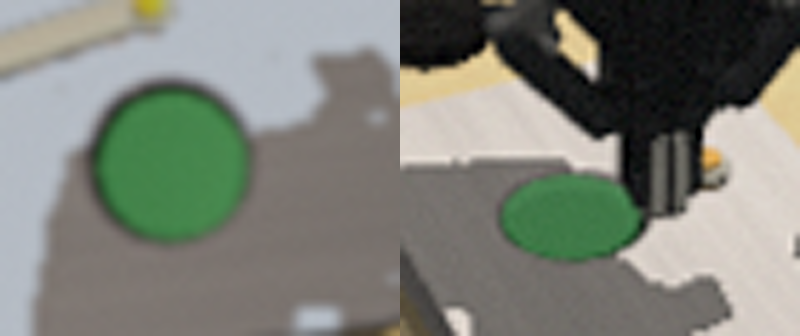

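The disc now lies flush: the top view shows an even ring round it, and in the side view its ellipse (293..318, 211..226) matches the mouth. Next I'll work out the keeper arc.

```bash
cat > k.py <<'E'
from h import *
Y=.144; ex=np.array([np.cos(Y),np.sin(Y)]); ey=np.array([-ex[1],ex[0]]); rec=np.array([540.,0]); piv=rec+62*ex
def pin(th): return piv+75*(-np.cos(th)*ex+np.sin(th)*ey)
def tool(th,gap=17): # TCP behind the pin, and yaw
    return pin(th)+gap*(np.sin(th)*ex+np.cos(th)*ey), np.pi/2-th+Y
E
python3 - <<'E'
from k import *
print("piv",piv, "side pin",back("side",[310.8,186.5],62),"top pin",back("top",[280,212.5],64),"top pivot",back("top",[307.6,205.2],36), "pin0",pin(0))
for n,u,z in(("side",[310.8,186.5],62),("top",[280,212.5],64)):
    p=back(n,u,z)[0,:2]-piv; print(n,np.hypot(*p),np.arctan2(p@ey,-p@ex))
for th,g in((1.35,40),(1.35,17),(.9,17),(.45,17),(0,17)): print(th,g,tool(th,g))
o=ctrl.observe();print(o["tool_pos"],o["tool_rot"])
E
```

```text
piv [601.35829402   8.89717681] side pin [[578.64396294  78.01601783  62.        ]] top pin [[573.71170762  78.39452213  64.        ]] top pivot [[600.08769039   7.59015305  36.        ]] pin0 [527.13455125  -1.86553707]
side 72.75544667374206 1.3972872567579315
top 74.79448339213248 1.3361812002811555
1.35 40 (array([611.9692244 ,  93.23227126]), 0.3647963267948965)
1.35 17 (array([590.48270621,  85.02681355]), 0.3647963267948965)
0.9 17 (array([558.45163439,  72.71738175]), 0.8147963267948966)
0.45 17 (array([534.96352715,  47.7009773 ]), 1.2647963267948965)
0 17 (array([524.69500277,  14.95851129]), 1.7147963267948965)
[ 540.49969606 -131.08216274  127.93862858] [-3.13890510e+00 -1.07931258e-03  1.64526607e+00]
```

Request:
servo_tool --moves '[[[0.24,0.75,0,0,0,-0.136],[0.24,0.75,0,0,0,-0.136],[0.24,0.75,0,0,0,-0.136]]]'

```text
time_s: 11.1
tool_pos: [565.0, -51.6, 127.5]
tool_rot: [-3.138, -0.001, 1.222]
contact_force: [0.5, 0.0, -0.0]
width: -0.2
finger_force: 0.0
```

Request:
servo_tool --moves '[[[0.24,0.75,0,0,0,-0.136],[0.24,0.75,0,0,0,-0.136],[0.24,0.75,0,0,0,-0.136]]]'

```text
time_s: 11.48
tool_pos: [588.5, 23.4, 127.3]
tool_rot: [-3.138, 0.001, 0.795]
contact_force: [-0.4, -0.7, -0.4]
width: -0.1
finger_force: 0.0
```

Request:
servo_tool --moves '[[[0.25,0.75,0,0,0,-0.136],[0.25,0.75,0,0,0,-0.136],[0.25,0.75,0,0,0,-0.136],[0.25,0.75,0,0,0,-0.136]]]'

```text
time_s: 11.98
tool_pos: [613.1, 94.5, 127.2]
tool_rot: [-3.141, 0.004, 0.366]
contact_force: [-0.3, -0.8, 0.2]
width: -0.1
finger_force: 0.0
```

Request:
servo_tool --moves '[[[0,0,-0.4,0,0,0],[0,0,-0.7,0,0,0],[0,0,-0.83,0,0,0],[0,0,-0.83,0,0,0],[0,0,-0.83,0,0,0]]]'

```text
time_s: 12.6
tool_pos: [615.9, 93.5, 47.5]
tool_rot: [3.141, -0.002, 0.363]
contact_force: [0.4, -0.1, -0.2]
width: -0.3
finger_force: 0.0
```

```bash
python3 - <<'E'
from k import *
o=ctrl.observe(); p=o["tool_pos"]; yw=o["tool_rot"][2]; print(p,o["tool_rot"],o["contact_force"])
prev=None
for th in np.arange(1.4,-.01,-.1):
    q,y=tool(th); d=(q-p[:2])/100; print(round(th,2),q.round(1),d.round(2),round((y-yw)/np.pi,3))
ims=[]
for n,(x0,y0,x1,y1) in {"top":(255,170,375,270),"side":(265,130,385,230)}.items():
    im,_=look(n); ims.append(cv2.resize(im[y0:y1,x0:x1],(400,333),interpolation=cv2.INTER_CUBIC))
cv2.imwrite("pics/p4.png",np.hstack(ims))
E
```

```text
[615.94181602  93.50091048  47.46917128] [ 3.14129508e+00 -2.25211684e-03  3.62834455e-01] [ 0.37022185 -0.08499774 -0.21714826]
1.4 [594.3  85.5] [-0.22 -0.08] -0.015
1.3 [586.7  84.4] [-0.29 -0.09] 0.017
1.2 [579.2  82.5] [-0.37 -0.11] 0.048
1.1 [572.  80.] [-0.44 -0.14] 0.08
1.0 [565.   76.7] [-0.51 -0.17] 0.112
0.9 [558.5  72.7] [-0.57 -0.21] 0.144
0.8 [552.3  68.1] [-0.64 -0.25] 0.176
0.7 [546.6  62.9] [-0.69 -0.31] 0.208
0.6 [541.5  57.2] [-0.74 -0.36] 0.239
0.5 [537.  51.] [-0.79 -0.43] 0.271
0.4 [533.1  44.3] [-0.83 -0.49] 0.303
0.3 [529.9  37.3] [-0.86 -0.56] 0.335
0.2 [527.4  30.1] [-0.89 -0.63] 0.367
0.1 [525.7  22.6] [-0.9  -0.71] 0.399
-0.0 [524.7  15. ] [-0.91 -0.79] 0.43
```

View pics/p4.png

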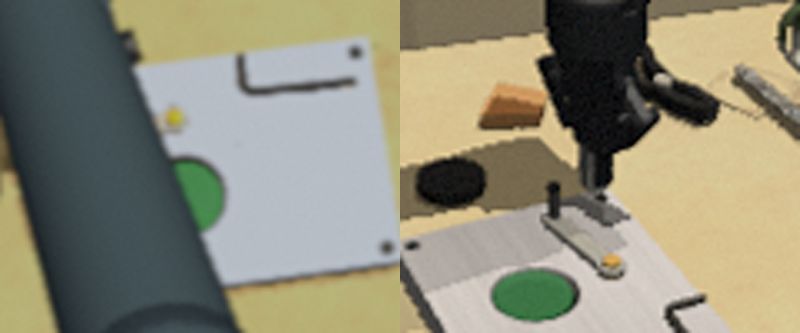

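The fingertip stands just behind the pin: in the side crop the pin is at (553,195) and the tip at (595,190). The seated disc still looks flush. Now I'll sweep the arc.

Request:
servo_tool --moves '[[[-0.15,-0.06,-0.02,0,0,-0.015],[-0.24,-0.08,-0.02,0,0,0],[-0.29,-0.09,-0.02,0,0,0.017],[-0.37,-0.11,-0.02,0,0,0.048],[-0.44,-0.14,-0.02,0,0,0.08],[-0.51,-0.17,-0.02,0,0,0.112],[-0.57,-0.21,-0.02,0,0,0.144],[-0.64,-0.25,-0.02,0,0,0.176],[-0.69,-0.31,-0.02,0,0,0.208],[-0.74,-0.36,-0.02,0,0,0.239],[-0.79,-0.43,-0.02,0,0,0.271],[-0.79,-0.43,-0.02,0,0,0.271]]]'

```text
time_s: 14.2
tool_pos: [536.6, 49.6, 45.4]
tool_rot: [3.14, -0.0, 1.212]
contact_force: [1.2, 0.8, -0.3]
width: 0.0
finger_force: 0.0
```

```bash
python3 - <<'E'
from k import *
o=ctrl.observe(); p=o["tool_pos"]; yw=o["tool_rot"][2]; print(p,o["tool_rot"],o["contact_force"])
for th in np.arange(.5,-.11,-.1):
    q,y=tool(th); d=(q-p[:2])/100; print(round(th,2),q.round(1),d.round(2),round((y-yw)/np.pi,3))
ims=[]
for n,(x0,y0,x1,y1) in {"top":(255,170,375,270),"side":(265,150,385,250)}.items():
    im,_=look(n); ims.append(cv2.resize(im[y0:y1,x0:x1],(400,333),interpolation=cv2.INTER_CUBIC))
cv2.imwrite("pics/p5.png",np.hstack(ims))
E
```

```text
[536.63219307  49.63161313  45.36756942] [ 3.13960484e+00 -4.66707865e-04  1.21181615e+00] [ 1.22118907  0.82992521 -0.26871038]
0.5 [537.  51.] [0.   0.01] 0.001
0.4 [533.1  44.3] [-0.04 -0.05] 0.033
0.3 [529.9  37.3] [-0.07 -0.12] 0.065
0.2 [527.4  30.1] [-0.09 -0.2 ] 0.096
0.1 [525.7  22.6] [-0.11 -0.27] 0.128
0.0 [524.7  15. ] [-0.12 -0.35] 0.16
-0.1 [524.5   7.3] [-0.12 -0.42] 0.192
```

View pics/p5.png

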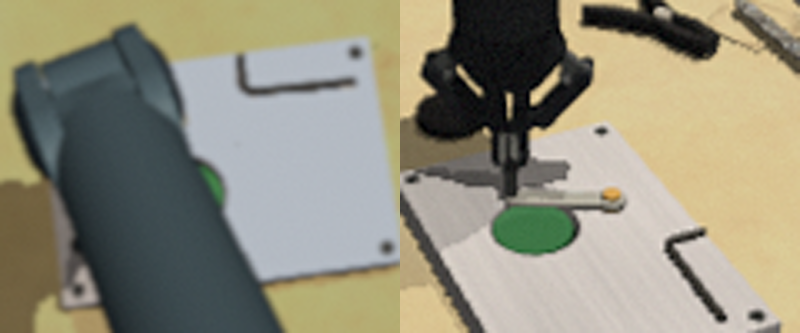

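The side crop shows the bar following the tip and starting over the far edge of the seated disc, with the pin at (508,185). I'll continue to just short of the stop, then go on in small steps until the force rises.

Request:
servo_tool --moves '[[[-0.04,-0.05,0,0,0,0.033],[-0.07,-0.12,0,0,0,0.065],[-0.09,-0.19,0,0,0,0.096],[-0.11,-0.26,0,0,0,0.128],[-0.115,-0.29,0,0,0,0.15],[-0.115,-0.29,0,0,0,0.15]]]'

```text
time_s: 15.05
tool_pos: [524.7, 21.4, 44.5]
tool_rot: [3.141, -0.0, 1.684]
contact_force: [0.1, -0.7, -0.1]
width: -0.5
finger_force: 0.0
```

Request:
servo_tool --moves '[[[0,-0.02,0,0,0,0.01],[0,-0.04,0,0,0,0.01],[0,-0.06,0,0,0,0.01],[0,-0.06,0,0,0,0.01]]]'

```text
time_s: 15.55
tool_pos: [524.5, 15.0, 44.3]
tool_rot: [3.141, 0.0, 1.716]
contact_force: [-0.1, 0.1, 0.2]
width: -0.1
finger_force: 0.1
```

Request:
servo_tool --moves '[[[0,-0.02,0,0,0,0],[0,-0.03,0,0,0,0],[0,-0.03,0,0,0,0]]]'

```text
time_s: 15.92
tool_pos: [524.5, 14.3, 44.4]
tool_rot: [3.141, -0.002, 1.718]
contact_force: [0.9, 7.1, -0.1]
width: -0.0
finger_force: 2.6
```

Request:
servo_tool --moves '[[[0,-0.02,0,0,0,0],[0,-0.03,0,0,0,0],[0,-0.03,0,0,0,0]]]'

```text
time_s: 16.3
tool_pos: [524.5, 14.0, 44.4]
tool_rot: [3.14, -0.005, 1.72]
contact_force: [0.5, 8.8, -1.1]
width: -0.1
finger_force: 4.3
```

The force rose to 9 N at the expected θ = 0 position, so the keeper is at its stop. I'll back off and check.

Request:
servo_tool --moves '[[[0,0.1,0,0,0,0],[0,0.25,0,0,0,0],[0,0.35,0.5,0,0,0],[0,0.6,1,0,0,0],[0,1,1,0,0,0],[0,1,1,0,0,0]]]'

```text
time_s: 17.05
tool_pos: [524.3, 113.6, 145.7]
tool_rot: [3.139, -0.001, 1.723]
contact_force: [-0.1, -1.3, -0.3]
width: -0.1
finger_force: 0.0
```

Request:
servo_tool --moves '[[[-0.3,0.6,0.3,0,0,0],[-0.6,1,0.5,0,0,0],[-0.6,1,0.5,0,0,0],[-0.6,1,0.5,0,0,0]]]'

```text
time_s: 17.55
tool_pos: [464.3, 207.8, 193.8]
tool_rot: [-3.141, 0.002, 1.716]
contact_force: [0.3, -0.4, -0.4]
width: -0.4
finger_force: 0.0
```

```bash
python3 - <<'E'
from k import *
o=ctrl.observe(); print(o["tool_pos"],o["contact_force"],o["joint_vel"].round(3))
print(proj("top",[[*pin(0),64],[*piv,36]]),proj("side",[[*pin(0),64],[*piv,36]]))
ims=[]
for n,(x0,y0,x1,y1) in {"top":(255,170,375,270),"side":(265,150,385,250)}.items():
    im,_=look(n); ims.append(cv2.resize(im[y0:y1,x0:x1],(400,333),interpolation=cv2.INTER_CUBIC))
cv2.imwrite("pics/p6.png",np.hstack(ims))
E
```

```text
[464.33796213 207.8019347  193.79298533] [ 0.34514575 -0.44125709 -0.40606755] [ 0.022  0.019  0.035  0.005  0.001 -0.     0.002]
[[310.71675498 230.68751342]
 [307.11586924 204.72611445]] [[298.77713439 206.88768446]
 [326.99803634 208.67189365]]
```

View pics/p6.png

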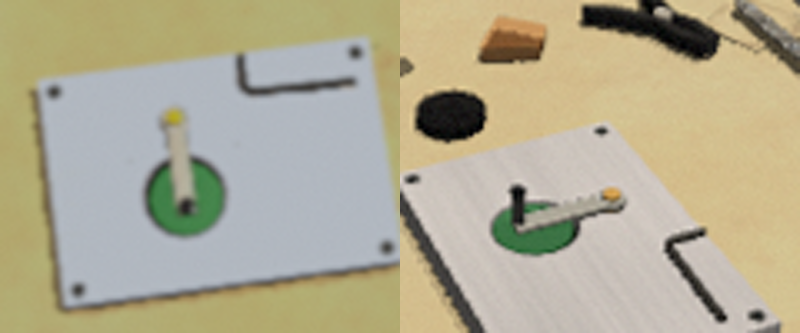

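The bar lies across the flush disc. The pin shows at about (311,231) in the top view and (300,207) in the side view, both matching θ = 0. Nothing else has moved, so I'm handing in.

```bash
python3 -c "
from plant import ctrl
print(ctrl.finish_job())"
```

```text
the job is handed in; nothing more can be done
None
```

The glass disc lies flush in the recess and the keeper bar is round over it against its stop; the job is handed in at about 18 s, with no verdict returned.

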